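# Hold the lid of an insulated food can down on its seal for latching

## Robot

A 6-joint arm with a two-finger parallel gripper is mounted at the origin on the work surface. World frame = base frame: x ahead of the robot, y to its left, z up, the work surface at z = 0. Lengths are in m, angles in rad, forces in N, time in s.
With the tool pointing down it reaches from about 0.225 to 0.875 m from the base axis. Payload 3.4 kg.
Tool frame: the origin (TCP) lies at the very end of the fingers, on their centre line; the grasp point (between the pads) lies 19 mm behind it; z points along the fingers, y is the direction in which the jaws open and shut (so a half turn about z gives the same grasp; the last joint's range is limited). The gripper opens to 85 mm and grips with 20 to 120 N. Pads are 22 mm wide; open, the fingers measure 114 mm over their backs; the gripper's body (76 mm by 85 mm) begins 54 mm behind the grasp point. The pads swing forward as they close: fully open they stand 13 mm farther back than shut.
Start: joints at [1.118, 0.276, 1.505, -0, 1.361, -0.121], TCP at [0.187, 0.544, 0.231] pointing down, gripper open.
Joint ranges: [-2.89, 2.89], [-0.75, 2.08], [0.22, 2.7], [-1.18, 4.32], [0.11, 2.71], [-2.7, 2.7]. Speed limits (rad/s): [2.57, 2.57, 3.14, 3.14, 3.14, 3.14].

## Interface

Orientations are given as a unit quaternion [w, x, y, z].
In Python, from rig import telemetry, cams, sign_off, spotter gives the robot as it stands.
- The arm moves only by the tool servo_tool, never from a script. Its argument "steps" is a list of rows, each a list of 6 numbers: the shift along the tool's x, y, z in mm, then the turn, a rotation vector about the tool's x, y, z in degrees. In form: [[x, y, z, ax, ay, az], ...]. A call has 1 to 8 rows; each row is the pose to reach, as a shift and turn from the pose commanded when the call began, along the tool's axes at that moment; what a row does not reach only later rows make up. A row lasts 1/10 s, in which the tool goes at most 50 mm and 8.59 degrees, less where a joint would pass 70% of its speed; a pose out of reach is approached as far as the arm can. A call with a gripper value outside its range is refused whole. "hand" is the closure in counts, from 0 (fully open) to 255 (shut), set as the call begins (left out, the last holds). The fingers move at their own pace and stop on an object; "grip_force" is the grip in N (left out, the last holds). Time passes only in rows, so rows that repeat a pose let the fingers close. It gives the time, the measured TCP pose, the force and the opening at its end, in the units of the state.
- telemetry.get_state(): the state, without advancing time (a new reading comes with each control period).
- cams.get_image(name): name is "side" or "top"; returns (picture, depth): 420x560x3 uint8, red, green, blue; 420x560 float32, m along the optical axis (not along the pixel's ray), 0 where there is no reading.
- cams.camera_model(name): a dict with "camera_matrix" (3x3 intrinsics, pixels), "D" ([k1, k2, p1, p2, k3] as OpenCV has them; the pictures are not rectified), "origin" and "rotation" of the camera in the world. Camera axes: x right, y up, looking along -z (the intrinsics and any distortion apply to the point x, -y, -z); pixel columns grow to the right and rows downward; lengths in m; the calibration is good to about 2 mm. A picture is of the moment at which its call begins. camera_model takes no time and is no camera call.
- sign_off(): hands the job in, once; it reports no verdict.
Trained networks look in the newest picture that a camera, given by its name, has taken for a name from the list of things; names that differ only in an ending like _2 or _b are one class to them, and where a whole thing is asked for, a point or a joint stands for the part that bears it (a point fixed in the world has none). Each returns a list of dicts, best first, with "conf" (0 to 1); they miss things now and then, are a little off and sometimes report something else, mostly with a low value. They report only what shows in the picture. A call takes as long as a camera call. They do not tell look-alikes from the thing itself.
- spotter.outline_of(query, camera): "region" (420x560 bool, what is visible of it) and "rect" ([left, top, width, height] in pixels, round what is visible of it).
The state is a dict: "clock": time; "qpos": joint angles; "qd": joint speeds; "effort": joint torques, N m; "position": TCP position; "ee_rot": TCP orientation; "contact_force": force on the tool from outside, world axes, zero at the start; "moment": the same for the moment, N m; "width": finger opening in m.
Only numpy, scipy, OpenCV 4.12 (cv2) and the standard library are available. Lean on these libraries where they do the work, as an engineer would, in place of code of your own. Each camera call takes 0.05 s, during which the arm holds its last target.

## Task

Pick up the loose lid by its handle and set it gently on the open food can, with its two latch hooks over the can's two toggle latches. Then press it down on the soft seal with a steady push of about 12 N on top of the lid's own weight, so that a colleague can snap the latches shut, and finish while still holding it down like that; keep the push up for about two seconds before you finish, do not slam or crush the seal, and leave the other things on the table where they are.

Things in the scene. Friction and masses are not known exactly. Their poses are not given: they have to be found in the camera images.
- lid_handle (a point): Loose steel lid, right way up on the table, about 0.45 kg (varies). Point: centre of its black handle bar, 14 mm wide (along lid x), 116 mm long (lid y), 14 mm high, free underneath for 31 mm, on posts 14 mm thick at 50 mm either side. z: the lid's axis, up. Two latch hooks, 20 mm wide, stand out at lid +x and -x, to 112 mm from the axis. Same if turned half round.
- lid: The same lid, same axes; origin at the centre of its underside, 72 mm below the handle point. At the bottom a plug 164 mm across and 14 mm deep, lower edge chamfered, that enters the can's mouth; above it the flange, 204 mm across and 8 mm thick, its underside 58 mm below the handle point; then a low dome.
- can_seat (a point): Centre of the open can's mouth (176 mm across inside), level with the top of the free seal, 172 mm above the table. z up; the can's two open toggle latches are on its +x and -x sides; same if turned half round. When the lid just touches the seal, its handle point is 58 mm above this point; when pressed, lower by the seal's compression.
- can: The open round food can, fixed: steel, 206 mm across, steel rim 160 mm above the table, steamed cakes inside, well below the lid. Origin under its centre, axes as the seat point. Latch wire loops, 44 mm wide, lean out to 148 mm from the axis, up to 162 mm above the table, clear of the lid. (A second can, already closed, stands at the table's +y edge: leave it.)
- seal (a joint): Compression (m) of the soft pale silicone seal ring on the can's rim: 0 when free, standing 12 mm proud of the steel rim. It yields evenly, 2.5 N per mm, to 11.5 mm at most. The lid's weight alone squeezes it about 1.8 mm; weight and 12 N of push together about 6.6 mm.
- scoop: Bystander, leave alone: portion scoop lying on the table, 228 mm long, 56 mm across the bowl, 28 mm high; grey grip; origin on the table about the middle of its length.
- cups: Bystander, leave alone: stack of white paper baking cups, 60 mm across, 62 mm high; origin under its centre.
- shaker: Bystander, leave alone: clear seasoning jar with a steel cap, 52 mm across, 85 mm high, near the robot; origin under its centre.
- timer: Bystander, leave alone: flat white kitchen timer, 62 x 75 x 20 mm; origin under its centre.
- spatula: Bystander, leave alone: white-handled spatula lying on the table; origin under its middle.
- spray: Bystander, leave alone: white spray bottle, 72 mm across, 207 mm high; origin under its centre.
There are look-alikes about, which are no part of the job. Leave any purple look-alike of the lid alone.

How it is judged:
By the outcome, as a careful person would: the job done as asked, in the order asked, and still so for the second after the job is handed in, while the arm keeps its last pose, push and grip.
It also fails if it takes over 59 s, if anything falls off the work surface, if the arm or the gripper's body presses on something with over 40 N, if the wrist force passes 120 N, or if a joint passes its speed limit or range.

## Working session

There is one attempt and no reset: what is moved stays moved. The work goes in short steps, Python scripts to look and compute and a tool call to move; the robot and the scene stay as the last step left them, time stands still between calls to the robot, and variables do not carry over. Pictures are saved under pics/ and viewed, and the job is handed in when it is done.

Besides the shell and the picture viewer there is one more tool, called after ">>>" by a JSON object that holds its "name" and its "arguments", one argument or row to a line. servo_tool: Moves the arm, as the interface text tells. Its arguments: {"type":"object","properties":{"steps":{"type":"array","items":{"type":"array","items":{"type":"number"}}},"hand":{"type":"number"},"grip_force":{"type":"number"}},"required":["steps"]}

```bash
mkdir -p pics; ls; cat > h.py <<'E'
import numpy as np, cv2
from rig import telemetry, cams, sign_off, spotter
def pts(cam,depth):
    m=cams.camera_model(cam);K=np.array(m["camera_matrix"],float);D=np.array(m["D"],float)
    h,w=depth.shape
    u,v=np.meshgrid(np.arange(w),np.arange(h))
    p=cv2.undistortPoints(np.stack([u.ravel(),v.ravel()],1).astype(np.float64)[:,None],K,D)[:,0].reshape(h,w,2)
    c=np.stack([p[...,0]*depth,-p[...,1]*depth,-depth],-1)
    P=c@np.array(m["rotation"]).T+np.array(m["origin"])
    P[depth<=0]=np.nan
    return P
def save(n,img,s=1.4):
    cv2.imwrite("pics/"+n,cv2.resize(img[...,::-1],None,fx=s,fy=s,interpolation=cv2.INTER_CUBIC))
E
python3 - <<'E'
from h import *
for c in ["top","side"]:
    im,d=cams.get_image(c); np.savez(c+"0.npz",im=im,d=d); save(c+"0.png",im)
    for q in ["lid","lid_handle","can","seal"]:
        for r in spotter.outline_of(q,c): print(c,q,round(r["conf"],2),r["rect"])
    m=cams.camera_model(c);print(m["origin"],m["rotation"])
print(telemetry.get_state())
E
```

```text
pics
top lid 0.72 [159.7, 167.1, 66.1, 63.6]
top lid 0.65 [178.2, 252.0, 71.8, 70.5]
top lid_handle 0.97 [161.8, 170.1, 67.2, 59.9]
top lid_handle 0.86 [179.2, 256.7, 76.2, 65.1]
top lid_handle 0.31 [314.2, 156.1, 77.5, 87.8]
top can 0.93 [314.1, 154.2, 79.3, 89.1]
top can 0.39 [275.8, 148.8, 18.6, 71.7]
top seal 0.71 [314.9, 159.1, 75.3, 71.3]
[ 0.30250049 -0.0261193   1.34248565] [-0.69430642 -0.06656906  0.04801359  0.71498381]
side lid 0.98 [255.7, 179.6, 49.4, 28.0]
side lid 0.96 [188.8, 190.2, 47.4, 32.5]
side lid_handle 0.83 [188.2, 187.7, 51.5, 32.6]
side lid_handle 0.73 [256.0, 181.1, 49.0, 29.0]
side can 0.92 [251.8, 218.5, 78.1, 83.0]
side seal 0.76 [256.6, 215.5, 73.2, 44.4]
[ 0.34279814 -1.09360373  0.88623221] [ 0.88455827  0.46081226 -0.03759112 -0.06160867]
{'clock': 0.5, 'qpos': array([ 1.11801193e+00,  2.75935354e-01,  1.50492713e+00,  8.01491877e-06,
        1.36065331e+00, -1.20987118e-01]), 'qd': array([ 0.00153855, -0.00152428, -0.0018816 , -0.0002013 , -0.00193636,
        0.00046108]), 'effort': array([-5.33337470e-05, -4.16258168e+01, -2.45878047e+01, -1.44868768e-04,
        1.32574707e-03, -9.26737812e-06]), 'position': array([0.18731493, 0.54367605, 0.231297  ]), 'ee_rot': array([7.11562148e-06, 1.65139522e-01, 9.86270215e-01, 3.79696212e-05]), 'contact_force': array([-0.00824053,  1.24246911,  0.29774416]), 'moment': array([0.02952417, 0.06449264, 0.01433316]), 'width': 0.08536675073905357}
```

```bash
sed -i 's/np.array(m\["rotation"\]).T/R.from_quat(np.roll(m["rotation"],-1)).as_matrix().T/; s/^import numpy as np, cv2/import numpy as np, cv2\nfrom scipy.spatial.transform import Rotation as R/' h.py
python3 - <<'E'
from h import *
for c in ["top","side"]:
    z=np.load(c+"0.npz");P=pts(c,z["d"])
    for (u,v) in [(193,200),(215,287),(350,195),(100,380)] if c=="top" else [(280,194),(212,206),(290,240),(290,300)]:
        print(c,u,v,P[v,u].round(3),z["im"][v,u])
    np.save(c+"P.npy",P)
E
```

```text
top 193 200 [0.529 0.267 0.087] [66 65 65]
top 215 287 [0.267 0.21  0.037] [70 33 86]
top 350 195 [ 0.524 -0.202  0.116] [245 206  71]
top 100 380 [-0.021  0.588 -0.001] [86 89 90]
side 280 194 [0.544 0.245 0.038] [193 183 173]
side 212 206 [0.264 0.189 0.039] [115  39 150]
side 290 240 [ 0.518 -0.156  0.115] [245 199   0]
side 290 300 [ 0.496 -0.302 -0.   ] [39 41 41]
```

View pics/top0.png

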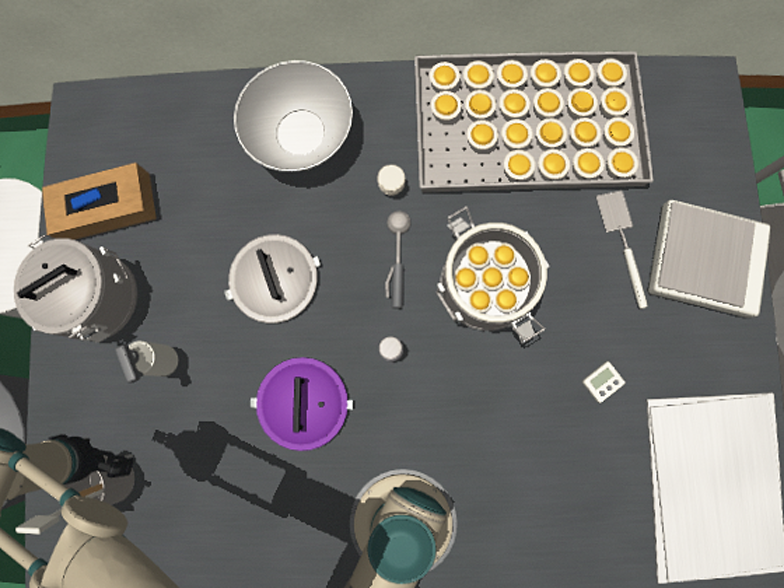

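View pics/side0.png

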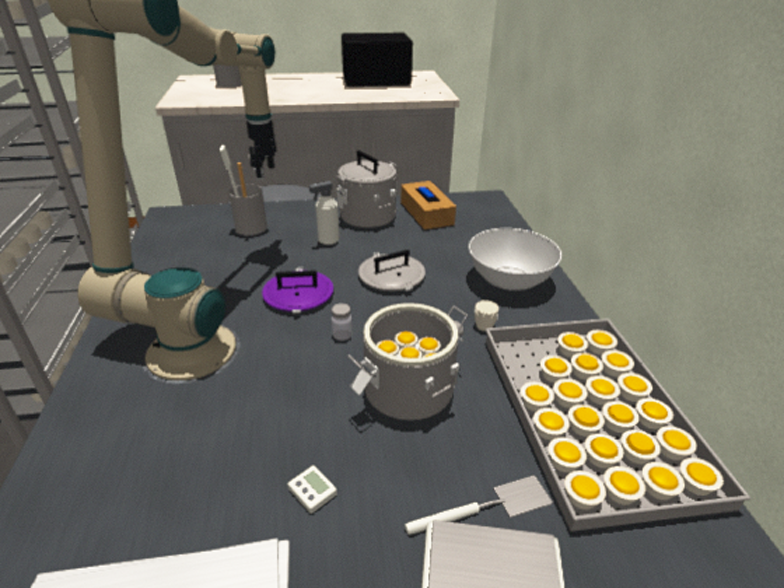

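```bash
cat > m.py <<'E'
from h import *
def circ(p):
    A=np.c_[2*p,np.ones(len(p))];s=np.linalg.lstsq(A,(p**2).sum(1),rcond=None)[0]
    return s[:2],np.sqrt(s[2]+s[0]**2+s[1]**2)
if __name__=="__main__":
  for c in ["top","side"]:
    P=np.load(c+"P.npy").reshape(-1,3);Pc=P[np.isfinite(P).all(1)]
    L=Pc[(abs(Pc[:,0]-.53)<.14)&(abs(Pc[:,1]-.25)<.14)]
    t=L[(L[:,2]>.073)&(L[:,2]<.09)]; print(c,"handle",len(t),t.mean(0).round(4),np.median(t[:,2]).round(4))
    xy=t[:,:2]; (cx,cy),(w,h),a=cv2.minAreaRect((xy*1000).astype(np.float32)); print(" rect",cx,cy,w,h,a)
    u,s,v=np.linalg.svd(xy-xy.mean(0)); print(" axis deg",np.degrees(np.arctan2(v[0,1],v[0,0])))
    f=L[(L[:,2]>.010)&(L[:,2]<.06)]; r=np.hypot(*(f[:,:2]-xy.mean(0)).T)
    ce=xy.mean(0)
    for ce0 in range(3):
        d=f[:,:2]-ce; r=np.hypot(*d.T); th=np.arctan2(d[:,1],d[:,0])
        k=[];
        for b in np.arange(-np.pi,np.pi,.15):
            m=(th>=b)&(th<b+.15)&(r<.106)
            if m.sum()>3:k.append(f[m][np.argsort(r[m])[-2:],:2].mean(0))
        ce,rr=circ(np.array(k))
    print(" lid circ",ce,rr,"flange z",np.median(f[(r>.09)&(r<.1),2]))
    hk=f[(r>.106)&(r<.116)]; dd=hk[:,:2]-ce
    print(" hooks",len(hk),sorted(np.degrees(np.arctan2(dd[:,1],dd[:,0])).round(0)))
    C=Pc[(abs(Pc[:,0]-.52)<.2)&(abs(Pc[:,1]+.2)<.2)]
    s=C[(C[:,2]>.155)&(C[:,2]<.19)]
    ce=np.median(s[:,:2],0)
    for i in range(10):
        r=np.hypot(*(s[:,:2]-ce).T); q=s[(r<.112)&(r>.08)]
        ce,rr=circ(q[:,:2])
    r=np.hypot(*(s[:,:2]-ce).T)
    print(" can",ce,rr,len(q),"z",np.percentile(q[:,2],[5,50,95]).round(4))
    r=np.hypot(*(C[:,:2]-ce).T); w=C[(r>.118)&(r<.155)&(C[:,2]>.09)&(C[:,2]<.17)]
    dd=w[:,:2]-ce;th=np.degrees(np.arctan2(dd[:,1],dd[:,0])); print(" latch",len(w),np.histogram(th,np.arange(-180,181,10))[0])
    for sgn in (1,-1):
        m=(np.sign(th)==sgn)
        if m.any(): print(sgn,np.median(th[m]))
E
python3 m.py
python3 - <<'E'
from h import *
z=np.load("top0.npz")["im"]
a=cv2.resize(z[155:245,140:240],None,fx=4,fy=4,interpolation=2);b=cv2.resize(z[140:255,300:400],None,fx=4,fy=4,interpolation=2)
o=np.zeros((460,800,3),np.uint8);o[:360,:400]=a;o[:460,400:]=b
save("crop.png",o,1)
E
```

```text
top handle 169 [0.5457 0.2773 0.0783] 0.0783
 rect 546.2943115234375 277.8327331542969 113.41277313232422 15.363943099975586 19.79246711730957
 axis deg -160.099305966251
 lid circ [0.5462739  0.27758358] 0.10079474720130688 flange z 0.021930782665785964
 hooks 26 [np.float64(-75.0), np.float64(-75.0), np.float64(-74.0), np.float64(-74.0), np.float64(-73.0), np.float64(-72.0), np.float64(-72.0), np.float64(-70.0), np.float64(-70.0), np.float64(-69.0), np.float64(-68.0), np.float64(-67.0), np.float64(-67.0), np.float64(103.0), np.float64(103.0), np.float64(105.0), np.float64(106.0), np.float64(106.0), np.float64(107.0), np.float64(109.0), np.float64(109.0), np.float64(110.0), np.float64(110.0), np.float64(113.0), np.float64(113.0), np.float64(115.0)]
 can [ 0.51569072 -0.20466772] 0.09415151234047639 1155 z [0.1578 0.1709 0.1754]
 latch 253 [ 0  4 58 63  5  0  0  0  0  1  0  0  0  1  0  0  0  0  0 10 59 52  0  0
  0  0  0  0  0  0  0  0  0  0  0  0]
1 28.77674205640833
-1 -149.3713258654136
side handle 74 [0.5465 0.276  0.0786] 0.0789
 rect 547.6864013671875 276.50079345703125 115.1060562133789 17.521982192993164 18.547061920166016
 axis deg -161.7205253297548
 lid circ [0.54551025 0.27014952] 0.09624826770056813 flange z 0.022982500096286607
 hooks 14 [np.float64(-67.0), np.float64(25.0), np.float64(37.0), np.float64(42.0), np.float64(48.0), np.float64(51.0), np.float64(90.0), np.float64(95.0), np.float64(97.0), np.float64(105.0), np.float64(109.0), np.float64(111.0), np.float64(118.0), np.float64(124.0)]
 can [ 0.51723704 -0.20908942] 0.09503361374030984 1082 z [0.1568 0.1689 0.1746]
 latch 172 [ 0 11 62 63  0  0  0  0  0  0  0  0  0  0  0  0  0  0  0  0 22 13  1  0
  0  0  0  0  0  0  0  0  0  0  0  0]
1 23.37046412424748
-1 -151.16135155224345
```

View pics/crop.png

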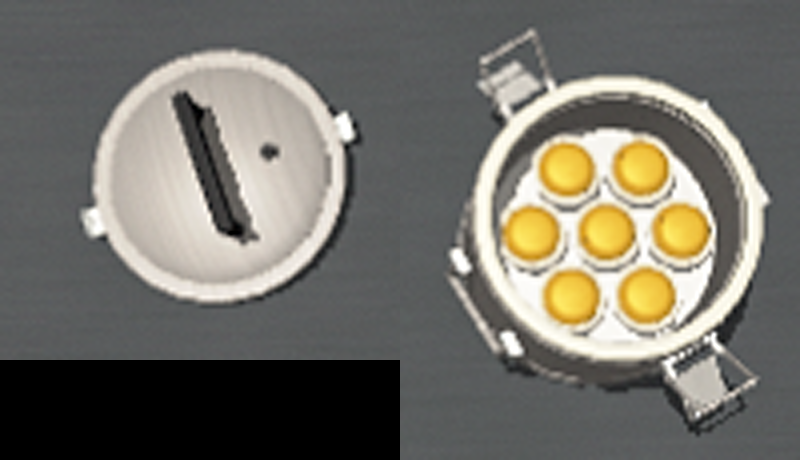

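```bash
python3 - <<'E'
from h import *
from m import circ
from scipy.optimize import least_squares
for c in ["top","side"]:
    P=np.load(c+"P.npy").reshape(-1,3);Pc=P[np.isfinite(P).all(1)]
    C=Pc[(abs(Pc[:,0]-.517)<.17)&(abs(Pc[:,1]+.206)<.17)]
    ce=np.array([.5165,-.206])
    s=C[(C[:,2]>.168)&(C[:,2]<.178)]
    for i in range(8):
        d=s[:,:2]-ce;r=np.hypot(*d.T);th=np.arctan2(d[:,1],d[:,0])
        out=[];inn=[]
        for b in np.arange(-np.pi,np.pi,.2):
            m=(th>=b)&(th<b+.2)&(r<.109)&(r>.075)
            if m.sum()>4:
                out.append(s[m][np.argsort(r[m])[-2:],:2].mean(0)); inn.append(s[m][np.argsort(r[m])[:2],:2].mean(0))
        co,ro=circ(np.array(out));ci,ri=circ(np.array(inn)); ce=(co+ci)/2
    print(c,len(out),co,ro,ci,ri,ce,np.median(s[:,2]))
    r=np.hypot(*(C[:,:2]-ce).T); w=C[(r>.115)&(r<.15)&(C[:,2]>.11)&(C[:,2]<.168)]
    d=w[:,:2]-ce
    for lo in (30,-150):
        th=np.degrees(np.arctan2(d[:,1],d[:,0])); k=abs((th-lo+180)%360-180)<25
        a=np.radians(30);lat=-d[k,0]*np.sin(a)+d[k,1]*np.cos(a);rad=d[k]@[np.cos(a),np.sin(a)]
        print(lo,k.sum(),"lat min/max/mean",lat.min(),lat.max(),lat.mean(),"rad",rad.max(),"th",np.median(th[k]))
    xy=d; # axis via difference of centroids of lat mid-range
    L=Pc[(abs(Pc[:,0]-.546)<.14)&(abs(Pc[:,1]-.277)<.14)]
    # dominant line of the handle
s=telemetry.get_state();print(R.from_quat(np.roll(s["ee_rot"],-1)).as_matrix().round(3))
E
```

```text
top 32 [ 0.51715316 -0.2059442 ] 0.09952095624239375 [ 0.51703263 -0.20555747] 0.08912197451845633 [ 0.5170929  -0.20575084] 0.1719951720359052
30 73 lat min/max/mean -0.024304872103531126 0.02343472672394583 -0.0008658460989778963 rad 0.14695509396899464 th 28.760133409521114
-150 88 lat min/max/mean -0.023703441765508003 0.025639963193583852 0.0013812413468980835 rad -0.11384417763016101 th -151.28880873156237
side 32 [ 0.51797911 -0.20569745] 0.10050283625759913 [ 0.51769608 -0.20550631] 0.08949898901838903 [ 0.51783759 -0.20560188] 0.17229266736794968
30 32 lat min/max/mean -0.025711503678398535 0.02333384488421992 -0.005786417513449356 rad 0.14852112819066043 th 23.54740315382793
-150 77 lat min/max/mean -0.0221249899775078 0.02553657388008458 -0.00019376749428116758 rad -0.11330797312644551 th -149.32860184080153
[[-0.945  0.326  0.   ]
 [ 0.326  0.945  0.   ]
 [-0.     0.    -1.   ]]
```

Candidates in the top picture: the steel loose lid at (193,200), the purple look-alike at (215,287), and the closed can's lid at (45,205). I choose the grey steel one at (193,200). The crop shows its black bar running at about 19° in world, with hooks at the left and right. The can at (350,195) has latches at about 29.5° and −150.5°.

>>> {"name": "servo_tool", "arguments": {
  "steps": [
    [0, 0, -40, 0, 0, 0],
    [0, 0, -80, 0, 0, 0],
    [-20, -6, -100, 0, 0, -2],
    [-60, -19, -100, 0, 0, -6],
    [-105, -33, -100, 0, 0, -10],
    [-150, -47, -100, 0, 0, -14],
    [-195, -62, -100, 0, 0, -18],
    [-240, -76, -100, 0, 0, -22]
  ],
  "hand": 0
}}

```text
clock: 1.3
position: [0.3906, 0.3923, 0.3316]
ee_rot: [0.0, -0.028, 1.0, 0.0]
contact_force: [0.4, 0.1, 0.4]
width: 0.0852
```

```bash
cat > go.py <<'E'
from h import *
def rel(p,yaw):
    "shift mm in tool axes, yaw of tool y (deg world), tool down"
    s=telemetry.get_state();Rt=R.from_quat(np.roll(s["ee_rot"],-1))
    y=np.radians(yaw);Y=np.array([np.cos(y),np.sin(y),0]);Z=np.array([0,0,-1.]);X=np.cross(Y,Z)
    G=R.from_matrix(np.stack([X,Y,Z],1))
    print("t",s["clock"],"pos",s["position"].round(4),"F",s["contact_force"].round(2),"M",s["moment"].round(2),"w",round(s["width"],4),"q",s["qpos"].round(2))
    print("shift",(Rt.inv().apply(np.array(p)-s["position"])*1000).round(1),"turn",np.degrees((Rt.inv()*G).as_rotvec()).round(2))
E
python3 -c "
from go import *
rel([.5465,.2775,.15],109.3)"
```

```text
t 1.3 pos [0.3906 0.3923 0.3316] F [0.37 0.14 0.35] M [ 0.04 -0.04 -0.04] w 0.0852 q [ 0.66  0.2   1.36  0.    1.58 -0.96]
shift [-149.2 -123.3  181.6] turn [  0.02   0.03 -16.13]
```

>>> {"name": "servo_tool", "arguments": {
  "steps": [
    [-35, -29, 0, 0, 0, -4],
    [-70, -58, 0, 0, 0, -8],
    [-105, -87, 30, 0, 0, -12],
    [-135, -112, 70, 0, 0, -15],
    [-149, -123, 115, 0, 0, -16.1],
    [-149, -123, 150, 0, 0, -16.1],
    [-149, -123, 180, 0, 0, -16.1],
    [-149, -123, 180, 0, 0, -16.1]
  ]
}}

```text
clock: 2.1
position: [0.5417, 0.2769, 0.1464]
ee_rot: [-0.005, -0.165, 0.986, -0.001]
contact_force: [-1.6, -0.8, 0.9]
width: 0.0854
```

```bash
python3 - <<'E'
from go import *
rel([.5465,.2775,.053],109.3)
im,d=cams.get_image("side");save("s1.png",im[130:260,180:330],4)
im,d=cams.get_image("top");save("t1.png",im[130:260,130:260],4)
E
```

```text
t 2.1 pos [0.5417 0.2769 0.1464] F [-1.57 -0.8   0.9 ] M [ 0.01  0.04 -0.02] w 0.0854 q [ 0.36  0.39  1.55  0.    1.21 -1.54]
shift [-5.8 -1.  93.4] turn [-0.01 -0.61 -0.26]
```

View pics/s1.png

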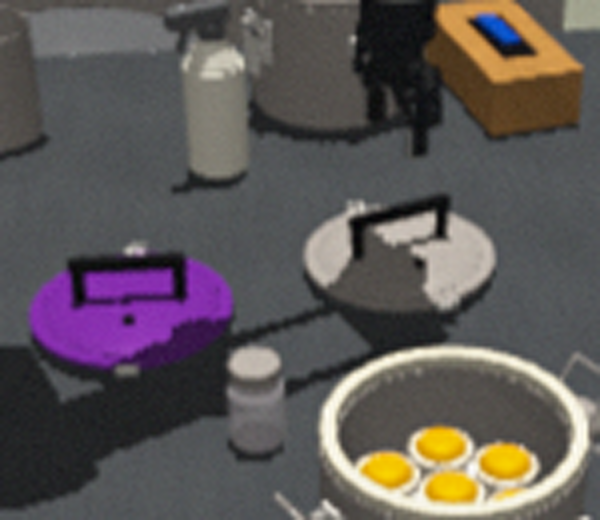

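View pics/t1.png

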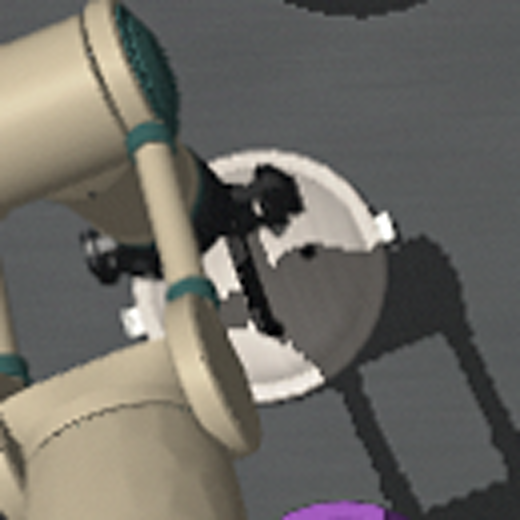

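```bash
python3 -c "
from go import *
rel([.5465,.2775,.053],109.3)"
```

```text
t 2.2 pos [0.545  0.2787 0.1517] F [0.42 0.93 0.26] M [ 0.02 -0.02 -0.02] w 0.0856 q [ 0.36  0.38  1.55  0.    1.21 -1.54]
shift [-1.  -1.7 98.7] turn [ 0.    0.   -0.21]
```

>>> {"name": "servo_tool", "arguments": {
  "steps": [
    [-1, -1.5, 30, 0, 0, -0.2],
    [-1, -1.5, 60, 0, 0, -0.2],
    [-1, -1.5, 80, 0, 0, -0.2],
    [-1, -1.5, 92, 0, 0, -0.2],
    [-1, -1.5, 98, 0, 0, -0.2],
    [-1, -1.5, 98, 0, 0, -0.2],
    [-1, -1.5, 98, 0, 0, -0.2]
  ]
}}

```text
clock: 2.9
position: [0.5472, 0.278, 0.0548]
ee_rot: [0.001, -0.168, 0.986, 0.0]
contact_force: [0.0, -0.2, 0.2]
width: 0.0854
```

>>> {"name": "servo_tool", "arguments": {
  "steps": [
    [0, 0, 0, 0, 0, 0],
    [0, 0, 0, 0, 0, 0],
    [0, 0, 0, 0, 0, 0],
    [0, 0, 0, 0, 0, 0],
    [0, 0, 0, 0, 0, 0],
    [0, 0, 0, 0, 0, 0]
  ],
  "hand": 255,
  "grip_force": 60
}}

```text
clock: 3.5
position: [0.5462, 0.278, 0.0537]
ee_rot: [0.0, -0.167, 0.986, 0.001]
contact_force: [-0.2, 2.6, 3.5]
width: 0.0131
```

```bash
python3 - <<'E'
from go import *
rel([.5465,.2775,.053],109.3)
im,d=cams.get_image("side");save("s2.png",im[130:260,180:330],4)
E
```

```text
t 3.5 pos [0.5462 0.278  0.0537] F [-0.2   2.63  3.53] M [ 0.27  0.14 -0.06] w 0.0131 q [ 0.36  0.47  1.67  0.    1.   -1.55]
shift [-0.1 -0.6  0.7] turn [ 0.05  0.03 -0.03]
```

View pics/s2.png

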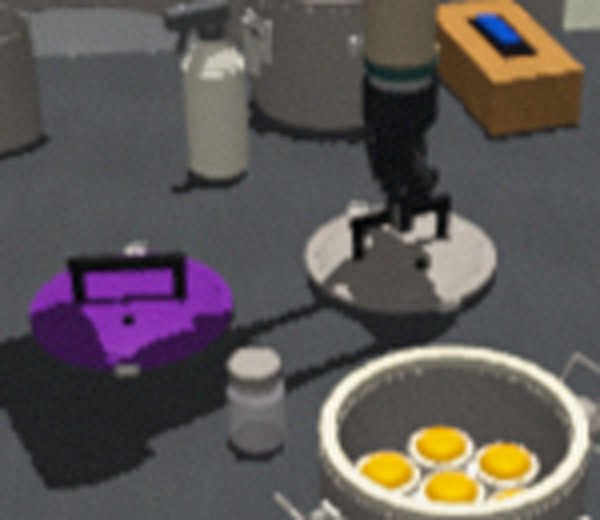

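The fingers hold the bar between its posts (crop px 405,215), width 13 mm. Lifting.

>>> {"name": "servo_tool", "arguments": {
  "steps": [
    [0, 0, 0, 0, 0, 0],
    [0, 0, 0, 0, 0, 0],
    [0, 0, -5, 0, 0, 0],
    [0, 0, -20, 0, 0, 0],
    [0, 0, -45, 0, 0, 0],
    [0, 0, -75, 0, 0, 0],
    [0, 0, -95, 0, 0, 0],
    [0, 0, -100, 0, 0, 0]
  ],
  "grip_force": 110
}}

```text
clock: 4.35
position: [0.547, 0.2772, 0.1548]
ee_rot: [0.001, -0.168, 0.986, -0.0]
contact_force: [0.2, 0.0, -5.2]
width: 0.0117
```

>>> {"name": "servo_tool", "arguments": {
  "steps": [
    [0, 0, -20, 0, 0, 0],
    [0, 0, -60, 0, 0, 0],
    [0, 0, -100, 0, 0, 0],
    [0, 0, -130, 0, 0, 0],
    [0, 0, -145, 0, 0, 0],
    [0, 0, -145, 0, 0, 0],
    [0, 0, -145, 0, 0, 0]
  ]
}}

```text
clock: 5.05
position: [0.5453, 0.2769, 0.296]
ee_rot: [-0.002, -0.167, 0.986, -0.001]
contact_force: [-0.4, 0.4, -5.4]
width: 0.0117
```

```bash
python3 - <<'E'
from go import *
im,d=cams.get_image("side");save("s3.png",im,1.4)
rel([.5174,-.2057,.30],29.5)
E
```

```text
t 5.1 pos [0.545  0.2769 0.2955] F [ 0.06  0.92 -4.26] M [-0.03  0.02  0.01] w 0.0121 q [ 0.36  0.31  1.3  -0.    1.54 -1.55]
shift [ 185.5 -446.4   -3.4] turn [-0.22 -0.23 79.78]
```

View pics/s3.png

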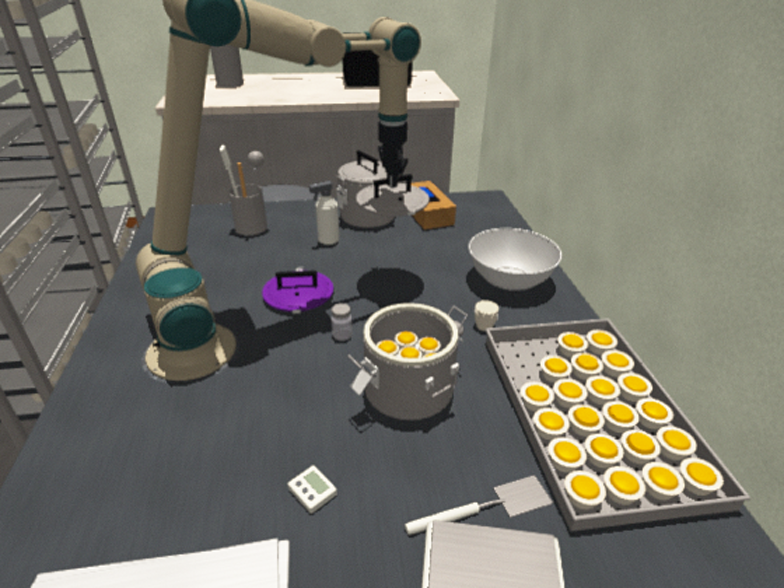

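>>> {"name": "servo_tool", "arguments": {
  "steps": [
    [6, -14, 0, 0, 0, 2.5],
    [16, -39, 0, 0, 0, 7],
    [29, -70, 0, 0, 0, 12],
    [42, -101, 0, 0, 0, 18],
    [56, -134, 0, 0, 0, 24],
    [70, -168, 0, 0, 0, 30],
    [84, -201, 0, 0, 0, 36],
    [97, -233, 0, 0, 0, 42]
  ]
}}

```text
clock: 5.9
position: [0.5299, 0.023, 0.2969]
ee_rot: [-0.001, 0.2, 0.98, -0.001]
contact_force: [1.3, 0.8, -4.5]
width: 0.0117
```

```bash
python3 - <<'E'
from go import *
rel([.5174,-.2057,.30],29.5)
E
```

```text
t 5.9 pos [0.5299 0.023  0.2969] F [ 1.28  0.85 -4.51] M [-0.04 -0.03  0.05] w 0.0117 q [-0.09  0.18  1.47 -0.    1.49 -1.25]
shift [ -78.1 -215.3   -2.9] turn [-0.15 -0.1  37.42]
```

>>> {"name": "servo_tool", "arguments": {
  "steps": [
    [0, 0, 0, 0, 0, 0],
    [0, 0, 0, 0, 0, 0]
  ]
}}

```text
clock: 6.1
position: [0.5305, 0.0242, 0.2972]
ee_rot: [-0.001, 0.198, 0.98, -0.0]
contact_force: [0.7, 0.2, -3.9]
width: 0.0121
```

```bash
python3 - <<'E'
from go import *
rel([.5174,-.2057,.30],29.5)
E
```

```text
t 6.1 pos [0.5305 0.0242 0.2972] F [ 0.75  0.2  -3.93] M [ 0.05 -0.02  0.01] w 0.0121 q [-0.09  0.18  1.47  0.    1.49 -1.26]
shift [ -77.3 -216.9   -2.9] turn [-0.08 -0.12 37.62]
```

>>> {"name": "servo_tool", "arguments": {
  "steps": [
    [-5, -15, 0, 0, 0, 3],
    [-16, -45, 0, 0, 0, 8],
    [-29, -81, 0, 0, 0, 14],
    [-42, -118, 0, 0, 0, 20],
    [-55, -154, 0, 0, 0, 27],
    [-67, -188, 0, 0, 0, 33],
    [-74, -209, 0, 0, 0, 36.5],
    [-77, -217, -3, 0, 0, 37.6]
  ]
}}

```text
clock: 6.9
position: [0.5182, -0.2057, 0.2999]
ee_rot: [-0.001, 0.503, 0.864, -0.0]
contact_force: [-0.0, 1.9, -4.6]
width: 0.0124
```

>>> {"name": "servo_tool", "arguments": {
  "steps": [
    [0, 0, 0, 0, 0, 0],
    [0, 0, 0, 0, 0, 0],
    [0, 0, 0, 0, 0, 0]
  ]
}}

```text
clock: 7.2
position: [0.5189, -0.2027, 0.3012]
ee_rot: [-0.0, 0.501, 0.865, 0.0]
contact_force: [-0.1, -0.7, -4.3]
width: 0.0119
```

```bash
python3 - <<'E'
from go import *
for c in ["side","top"]:
    im,d=cams.get_image(c);np.savez(c+"4.npz",im=im,d=d);np.save(c+"P4.npy",pts(c,d))
    save(c+"4.png",im[110:310,200:430],3)
rel([.5174,-.2057,.30],29.5)
E
```

```text
t 7.3 pos [ 0.5189 -0.203   0.3013] F [ 0.08  0.56 -5.18] M [ 0.07 -0.02 -0.03] w 0.012 q [-0.5   0.22  1.41  0.    1.51 -1.02]
shift [-1.6 -2.6  1.3] turn [ 0.02 -0.03  0.31]
```

View pics/side4.png

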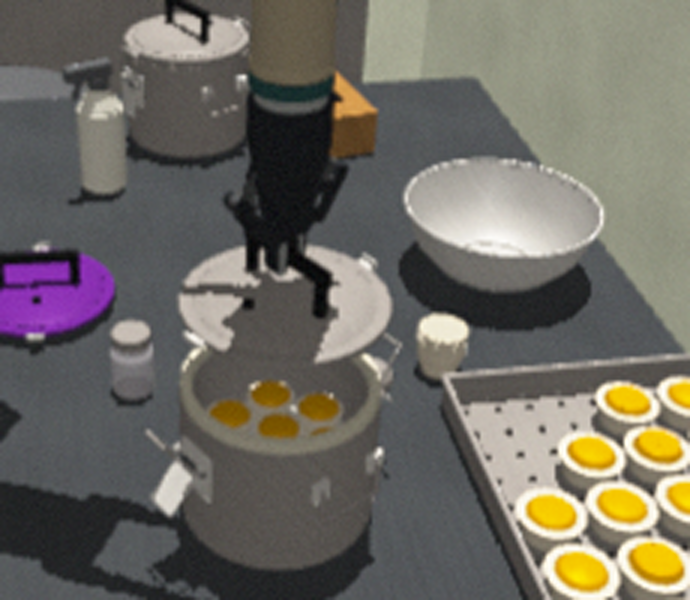

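View pics/top4.png

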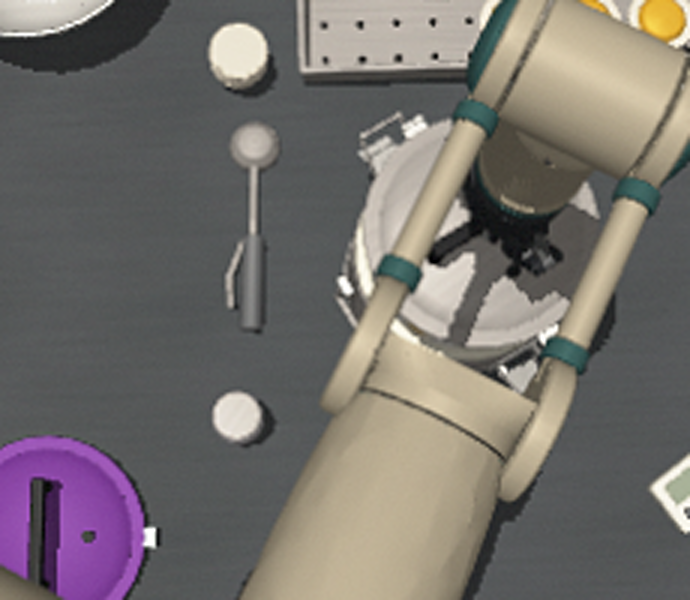

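```bash
cat > fit.py <<'E'
from h import *
from m import circ
import sys
from scipy.optimize import least_squares
suf,zf,cx,cy=sys.argv[1],*map(float,sys.argv[2:5])
for c in ["side","top"]:
    P=np.load(f"{c}P{suf}.npy").reshape(-1,3);P=P[np.isfinite(P).all(1)]
    C=P[(np.hypot(P[:,0]-cx,P[:,1]-cy)<.13)&(abs(P[:,2]-zf)<.009)]
    ce=np.array([cx,cy])
    for i in range(6):
        d=C[:,:2]-ce;r=np.hypot(*d.T);th=np.arctan2(d[:,1],d[:,0]);k=[]
        for b in np.arange(-np.pi,np.pi,.12):
            m=(th>=b)&(th<b+.12)&(r<.1065)
            if m.sum()>3 and r[m].max()>.094:k.append(C[m][np.argsort(r[m])[-2:],:2].mean(0))
        k=np.array(k)
        s=least_squares(lambda p:np.hypot(*(k-p[:2]).T)-p[2],[*ce,.101],loss="soft_l1",f_scale=.002);ce=s.x[:2]
    s2=least_squares(lambda p:np.hypot(*(k-p[:2]).T)-.1015,ce,loss="soft_l1",f_scale=.002)
    fl=C[(r>.088)&(r<.1)]
    A=np.c_[fl[:,:2]-ce,np.ones(len(fl))];pl=np.linalg.lstsq(A,fl[:,2],rcond=None)[0]
    hk=C[(r>.1075)&(r<.118)];dd=hk[:,:2]-ce
    print(c,len(k),"c",s.x.round(4),s2.x.round(4),"plane",pl.round(4),"hooks",np.degrees(np.arctan2(dd[:,1],dd[:,0])).round(0).tolist())
E
python3 fit.py 4 .2696 .519 -.204
```

```text
side 48 c [ 0.5192 -0.2076  0.1009] [ 0.5192 -0.2074] plane [-0.0022  0.0145  0.27  ] hooks [35.0, 35.0, 33.0, 31.0, 35.0, 34.0, 32.0, 30.0, 28.0, 32.0, 30.0, 27.0, 25.0, 28.0, 25.0, 27.0, -157.0, -154.0, -156.0, -154.0, -153.0, -157.0, -153.0, -151.0, -149.0, -154.0, -151.0, -150.0, -147.0, -150.0, -149.0, -147.0, -146.0, -146.0]
top 39 c [ 0.5193 -0.2066  0.1008] [ 0.5198 -0.2069] plane [-0.0045 -0.0005  0.2697] hooks [27.0, 25.0, 30.0, 29.0, 27.0, 25.0, 33.0, 31.0, 31.0, 29.0, 33.0, 32.0, 36.0, 35.0, 33.0, -149.0, -152.0, -155.0, -154.0, -155.0]
```

>>> {"name": "servo_tool", "arguments": {
  "steps": [
    [2, -1, 10, 0, 0, 0.3],
    [2, -1, 25, 0, 0, 0.3],
    [2, -1, 40, 0, 0, 0.3],
    [2, -1, 52, 0, 0, 0.3],
    [2, -1, 60, 0, 0, 0.3],
    [2, -1, 62, 0, 0, 0.3],
    [2, -1, 62, 0, 0, 0.3],
    [2, -1, 62, 0, 0, 0.3]
  ]
}}

```text
clock: 8.1
position: [0.5174, -0.2034, 0.2399]
ee_rot: [0.001, 0.505, 0.863, 0.0]
contact_force: [0.3, -0.2, -4.9]
width: 0.012
```

>>> {"name": "servo_tool", "arguments": {
  "steps": [
    [0, 0, 0, 0, 0, 0],
    [0, 0, 0, 0, 0, 0]
  ]
}}

```text
clock: 8.3
position: [0.5172, -0.2033, 0.2398]
ee_rot: [0.001, 0.505, 0.863, 0.0]
contact_force: [-0.1, 0.5, -4.0]
width: 0.0121
```

```bash
cat > snap.py <<'E'
from go import *
import sys
n=sys.argv[1]
for c in ["side","top"]:
    im,d=cams.get_image(c);np.savez(f"{c}{n}.npz",im=im,d=d);np.save(f"{c}P{n}.npy",pts(c,d))
    save(f"{c}{n}.png",im[150:330,230:420] if c=="side" else im[130:260,290:420],4 if c=="side" else 4.6)
rel([.5174,-.2057,.2117],29.5)
E
python3 snap.py 5; python3 fit.py 5 .2076 .5175 -.2057
```

```text
t 8.4 pos [ 0.517  -0.2032  0.2396] F [ 0.43 -0.28 -5.27] M [-0.02 -0.03 -0.02] w 0.0121 q [-0.5   0.24  1.53  0.    1.37 -1.01]
shift [-2.3 -0.9 27.9] turn [ 0.02  0.03 -0.11]
side 47 c [ 0.5176 -0.2079  0.1009] [ 0.5177 -0.2077] plane [0.0019 0.0098 0.2089] hooks [35.0, 35.0, 32.0, 30.0, 34.0, 32.0, 30.0, 28.0, 30.0, 28.0, 25.0, 28.0, 24.0, -155.0, -154.0, -155.0, -152.0, -152.0, -155.0, -153.0, -151.0, -149.0, -153.0, -150.0, -148.0, -146.0, -148.0, -147.0, -146.0, -145.0]
top 35 c [ 0.5179 -0.2078  0.1008] [ 0.5183 -0.2082] plane [-0.0025 -0.0014  0.2084] hooks [27.0, 25.0, 30.0, 29.0, 27.0, 33.0, 32.0, 35.0, 35.0, 35.0, 34.0, -156.0]
```

View pics/side5.png

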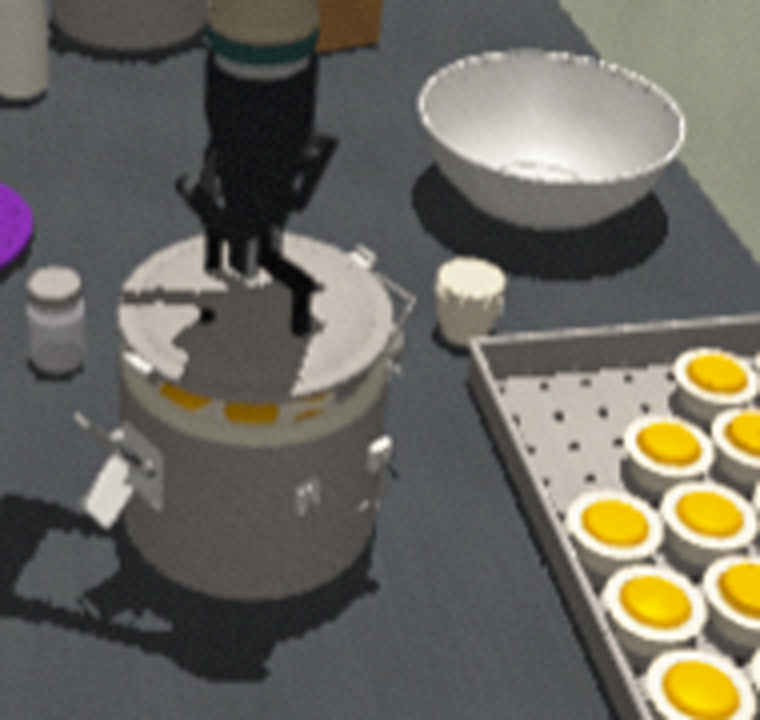

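View pics/top5.png

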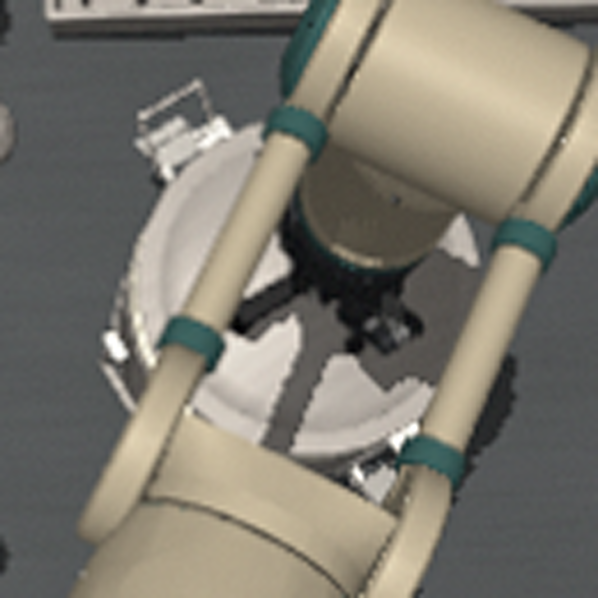

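>>> {"name": "servo_tool", "arguments": {
  "steps": [
    [1.7, 0.5, 0, 0, 0, 0],
    [1.7, 0.5, 4, 0, 0, 0],
    [1.7, 0.5, 8, 0, 0, 0],
    [1.7, 0.5, 12, 0, 0, 0],
    [1.7, 0.5, 16, 0, 0, 0],
    [1.7, 0.5, 19, 0, 0, 0],
    [1.7, 0.5, 21, 0, 0, 0],
    [1.7, 0.5, 22, 0, 0, 0]
  ]
}}

```text
clock: 9.2
position: [0.5165, -0.2014, 0.217]
ee_rot: [-0.0, 0.505, 0.863, 0.0]
contact_force: [0.2, -0.0, -4.8]
width: 0.0119
```

>>> {"name": "servo_tool", "arguments": {
  "steps": [
    [0, 0, 0, 0, 0, 0],
    [0, 0, 0, 0, 0, 0]
  ]
}}

```text
clock: 9.4
position: [0.5167, -0.2015, 0.2174]
ee_rot: [0.0, 0.505, 0.863, 0.0]
contact_force: [-0.4, 0.3, -4.1]
width: 0.0118
```

```bash
python3 snap.py 6; python3 fit.py 6 .1865 .5175 -.2057
```

```text
t 9.5 pos [ 0.5166 -0.2015  0.2175] F [ 0.35 -1.08 -4.61] M [-0.01  0.02 -0.02] w 0.012 q [-0.5   0.25  1.57  0.    1.32 -1.01]
shift [-4.1 -1.4  5.8] turn [ 0.02  0.02 -0.11]
side 48 c [ 0.5171 -0.206   0.1009] [ 0.5172 -0.2059] plane [0.0011 0.01   0.1865] hooks [36.0, 32.0, 36.0, 32.0, 31.0, 29.0, 31.0, 31.0, 29.0, 26.0, 29.0, 28.0, 25.0, 25.0, -154.0, -154.0, -155.0, -152.0, -150.0, -153.0, -151.0, -149.0, -150.0, -148.0, -145.0, -147.0, -147.0]
top 35 c [ 0.5186 -0.2064  0.1003] [ 0.5192 -0.2071] plane [-0.003   0.0017  0.186 ] hooks [26.0, 30.0, 28.0, 31.0, 35.0, 34.0, 36.0, 36.0, -155.0, -157.0, -155.0]
```

View pics/side6.png

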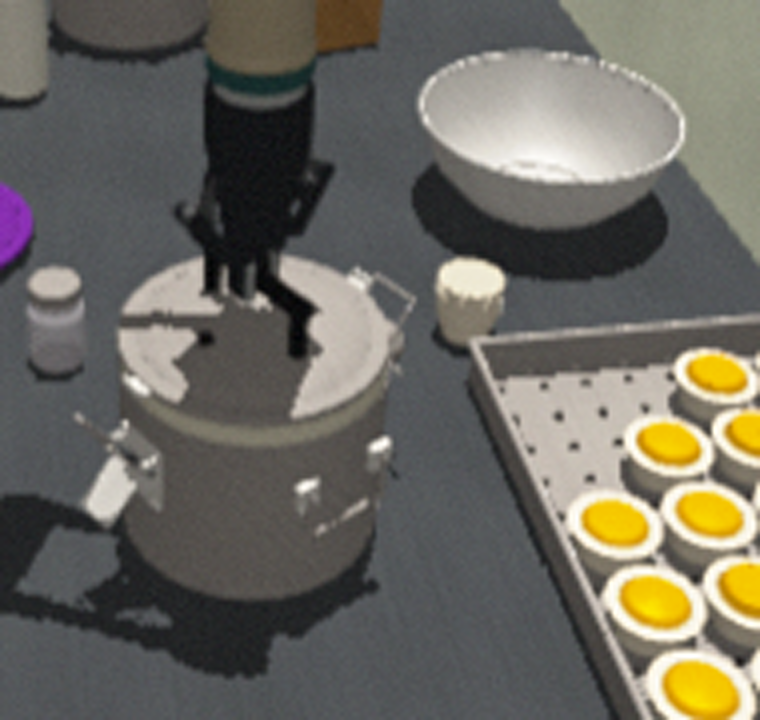

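>>> {"name": "servo_tool", "arguments": {
  "steps": [
    [0, 0, 1, 0, 0, 0],
    [0, 0, 2, 0, 0, 0],
    [0, 0, 3, 0, 0, 0],
    [0, 0, 4, 0, 0, 0],
    [0, 0, 5, 0, 0, 0],
    [0, 0, 5.5, 0, 0, 0],
    [0, 0, 6, 0, 0, 0],
    [0, 0, 6, 0, 0, 0]
  ]
}}

```text
clock: 10.3
position: [0.5165, -0.2014, 0.2113]
ee_rot: [-0.0, 0.505, 0.863, 0.0]
contact_force: [-0.1, 0.1, -3.3]
width: 0.0116
```

>>> {"name": "servo_tool", "arguments": {
  "steps": [
    [0, 0, 0.5, 0, 0, 0],
    [0, 0, 1, 0, 0, 0],
    [0, 0, 1.5, 0, 0, 0],
    [0, 0, 2, 0, 0, 0],
    [0, 0, 2, 0, 0, 0],
    [0, 0, 2, 0, 0, 0]
  ]
}}

```text
clock: 10.9
position: [0.5165, -0.2014, 0.2096]
ee_rot: [0.0, 0.505, 0.863, 0.0]
contact_force: [-1.7, 0.4, -0.2]
width: 0.0116
```

```bash
python3 - <<'E'
from go import *
rel([.5174,-.2057,.2117],29.5)
E
```

```text
t 10.9 pos [ 0.5165 -0.2014  0.2096] F [-1.69  0.41 -0.17] M [0.13 0.28 0.02] w 0.0116 q [-0.5   0.26  1.59  0.    1.3  -1.01]
shift [-4.1 -1.3 -2.1] turn [ 0.01  0.01 -0.11]
```

>>> {"name": "servo_tool", "arguments": {
  "steps": [
    [0, 0, 0.6, 0, 0, 0],
    [0, 0, 1.2, 0, 0, 0],
    [0, 0, 1.8, 0, 0, 0],
    [0, 0, 2.4, 0, 0, 0],
    [0, 0, 3, 0, 0, 0],
    [0, 0, 3.6, 0, 0, 0],
    [0, 0, 4, 0, 0, 0],
    [0, 0, 4, 0, 0, 0]
  ]
}}

```text
clock: 11.7
position: [0.5166, -0.2014, 0.2065]
ee_rot: [0.001, 0.505, 0.863, 0.0]
contact_force: [-3.8, 1.5, 8.3]
width: 0.0118
```

>>> {"name": "servo_tool", "arguments": {
  "steps": [
    [0, 0, 0, 0, 0, 0]
  ]
}}

```text
clock: 11.8
position: [0.5166, -0.2015, 0.2065]
ee_rot: [0.001, 0.505, 0.863, 0.0]
contact_force: [-4.1, 1.3, 9.1]
width: 0.0119
```

>>> {"name": "servo_tool", "arguments": {
  "steps": [
    [0, 0, 0, 0, 0, 0]
  ]
}}

```text
clock: 11.9
position: [0.5166, -0.2015, 0.2065]
ee_rot: [0.001, 0.505, 0.863, 0.0]
contact_force: [-3.6, 2.3, 7.8]
width: 0.0118
```

>>> {"name": "servo_tool", "arguments": {
  "steps": [
    [0, 0, 0, 0, 0, 0]
  ]
}}

```text
clock: 12.0
position: [0.5166, -0.2015, 0.2065]
ee_rot: [0.001, 0.505, 0.863, 0.0]
contact_force: [-2.9, 0.4, 8.2]
width: 0.0119
```

```bash
python3 snap.py 7; python3 fit.py 7 .176 .5175 -.2057
```

```text
t 12.1 pos [ 0.5166 -0.2015  0.2065] F [-3.1   1.47  6.94] M [0.25 0.57 0.05] w 0.0119 q [-0.5   0.26  1.59  0.    1.29 -1.01]
shift [-4.1 -1.4 -5.2] turn [ 0.03  0.05 -0.11]
side 48 c [ 0.5169 -0.2063  0.1006] [ 0.517 -0.206] plane [-0.0005  0.0143  0.1755] hooks [34.0, 33.0, 33.0, 31.0, 30.0, 30.0, 31.0, 29.0, 27.0, 24.0, 29.0, 27.0, 25.0, 25.0, 25.0, -156.0, -154.0, -155.0, -152.0, -152.0, -153.0, -151.0, -149.0, -151.0, -147.0, -146.0, -147.0, -147.0]
top 32 c [ 0.518  -0.2061  0.0999] [ 0.519  -0.2071] plane [-0.0035  0.0024  0.1751] hooks [29.0, 28.0, 26.0, 33.0, 31.0, 34.0, 36.0, 35.0, -156.0, -155.0]
```

View pics/side7.png

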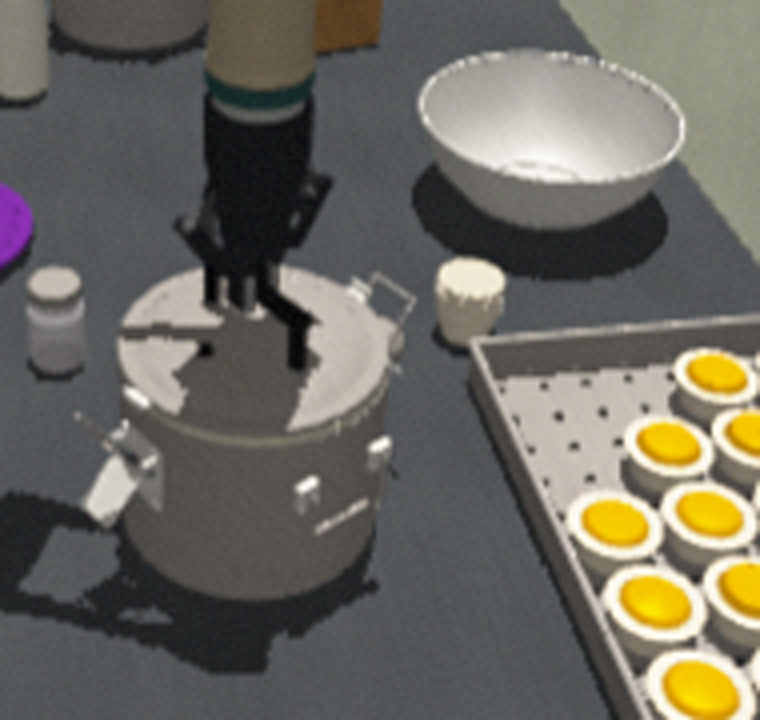

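View pics/top7.png

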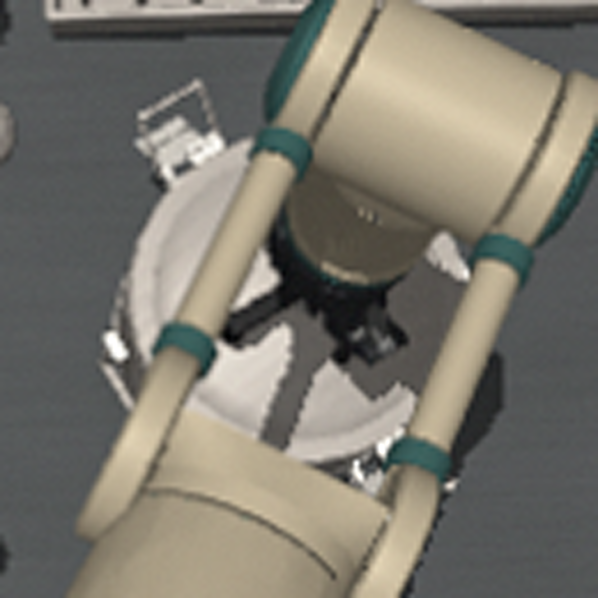

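>>> {"name": "servo_tool", "arguments": {
  "steps": [
    [0, 0, 0.5, 0, 0, 0],
    [0, 0, 1, 0, 0, 0],
    [0, 0, 1.4, 0, 0, 0],
    [0, 0, 1.7, 0, 0, 0],
    [0, 0, 1.7, 0, 0, 0],
    [0, 0, 1.7, 0, 0, 0]
  ]
}}

```text
clock: 12.7
position: [0.5166, -0.2015, 0.2054]
ee_rot: [0.001, 0.505, 0.863, 0.0]
contact_force: [-4.1, 1.9, 10.5]
width: 0.0124
```

>>> {"name": "servo_tool", "arguments": {
  "steps": [
    [0, 0, 0, 0, 0, 0]
  ]
}}

```text
clock: 12.8
position: [0.5166, -0.2015, 0.2054]
ee_rot: [0.001, 0.505, 0.863, 0.0]
contact_force: [-3.4, 2.7, 12.2]
width: 0.0117
```

>>> {"name": "servo_tool", "arguments": {
  "steps": [
    [0, 0, 0, 0, 0, 0]
  ]
}}

```text
clock: 12.9
position: [0.5166, -0.2015, 0.2054]
ee_rot: [0.001, 0.505, 0.863, 0.0]
contact_force: [-3.7, 2.4, 10.7]
width: 0.0122
```

>>> {"name": "servo_tool", "arguments": {
  "steps": [
    [0, 0, 0, 0, 0, 0]
  ]
}}

```text
clock: 13.0
position: [0.5166, -0.2015, 0.2054]
ee_rot: [0.001, 0.505, 0.863, 0.0]
contact_force: [-4.7, 2.7, 10.9]
width: 0.0118
```

>>> {"name": "servo_tool", "arguments": {
  "steps": [
    [0, 0, 0, 0, 0, 0]
  ]
}}

```text
clock: 13.1
position: [0.5166, -0.2014, 0.2054]
ee_rot: [0.001, 0.505, 0.863, 0.0]
contact_force: [-4.5, 1.8, 10.6]
width: 0.0122
```

>>> {"name": "servo_tool", "arguments": {
  "steps": [
    [0, 0, 0.3, 0, 0, 0],
    [0, 0, 0.5, 0, 0, 0],
    [0, 0, 0.5, 0, 0, 0],
    [0, 0, 0.5, 0, 0, 0],
    [0, 0, 0.5, 0, 0, 0],
    [0, 0, 0.5, 0, 0, 0]
  ]
}}

```text
clock: 13.7
position: [0.5166, -0.2015, 0.2051]
ee_rot: [0.001, 0.505, 0.863, 0.0]
contact_force: [-5.3, 1.6, 10.8]
width: 0.0116
```

>>> {"name": "servo_tool", "arguments": {
  "steps": [
    [0, 0, 0, 0, 0, 0],
    [0, 0, 0, 0, 0, 0],
    [0, 0, 0, 0, 0, 0],
    [0, 0, 0, 0, 0, 0]
  ]
}}

```text
clock: 14.1
position: [0.5166, -0.2015, 0.2051]
ee_rot: [0.001, 0.505, 0.863, 0.0]
contact_force: [-4.6, 2.2, 11.7]
width: 0.0122
```

>>> {"name": "servo_tool", "arguments": {
  "steps": [
    [0, 0, 0, 0, 0, 0],
    [0, 0, 0, 0, 0, 0],
    [0, 0, 0, 0, 0, 0],
    [0, 0, 0, 0, 0, 0]
  ]
}}

```text
clock: 14.5
position: [0.5166, -0.2015, 0.2051]
ee_rot: [0.001, 0.505, 0.863, 0.0]
contact_force: [-3.6, 2.0, 11.7]
width: 0.0123
```

>>> {"name": "servo_tool", "arguments": {
  "steps": [
    [0, 0, 0, 0, 0, 0],
    [0, 0, 0, 0, 0, 0],
    [0, 0, 0, 0, 0, 0],
    [0, 0, 0, 0, 0, 0]
  ]
}}

```text
clock: 14.9
position: [0.5166, -0.2015, 0.2051]
ee_rot: [0.001, 0.505, 0.863, 0.0]
contact_force: [-4.1, 1.8, 12.0]
width: 0.0119
```

>>> {"name": "servo_tool", "arguments": {
  "steps": [
    [0, 0, 0, 0, 0, 0],
    [0, 0, 0, 0, 0, 0],
    [0, 0, 0, 0, 0, 0],
    [0, 0, 0, 0, 0, 0]
  ]
}}

```text
clock: 15.3
position: [0.5166, -0.2015, 0.2051]
ee_rot: [0.001, 0.505, 0.863, 0.0]
contact_force: [-3.9, 2.0, 11.3]
width: 0.0117
```

>>> {"name": "servo_tool", "arguments": {
  "steps": [
    [0, 0, 0, 0, 0, 0],
    [0, 0, 0, 0, 0, 0],
    [0, 0, 0, 0, 0, 0],
    [0, 0, 0, 0, 0, 0]
  ]
}}

```text
clock: 15.7
position: [0.5166, -0.2015, 0.2051]
ee_rot: [0.001, 0.505, 0.863, 0.0]
contact_force: [-4.6, 1.4, 11.0]
width: 0.012
```

```bash
python3 snap.py 8; python3 fit.py 8 .1735 .5175 -.2057
```

```text
t 15.8 pos [ 0.5166 -0.2015  0.2051] F [-4.54  2.6  11.37] M [ 0.32  0.8  -0.  ] w 0.0117 q [-0.5   0.26  1.59  0.    1.29 -1.01]
shift [-4.1 -1.4 -6.6] turn [ 0.06  0.09 -0.1 ]
side 48 c [ 0.5169 -0.206   0.1009] [ 0.5169 -0.2058] plane [0.0017 0.0153 0.174 ] hooks [35.0, 33.0, 35.0, 31.0, 31.0, 33.0, 32.0, 30.0, 27.0, 27.0, 30.0, 28.0, 27.0, 26.0, 26.0, 26.0, 25.0, -156.0, -157.0, -151.0, -152.0, -155.0, -154.0, -151.0, -149.0, -153.0, -150.0, -148.0, -146.0, -150.0, -148.0, -147.0, -145.0]
top 32 c [ 0.5186 -0.2064  0.1002] [ 0.5192 -0.2071] plane [-0.0064  0.0012  0.1737] hooks [29.0, 28.0, 26.0, 30.0, 35.0, 33.0, 36.0, 36.0, -157.0, -155.0]
```

View pics/side8.png

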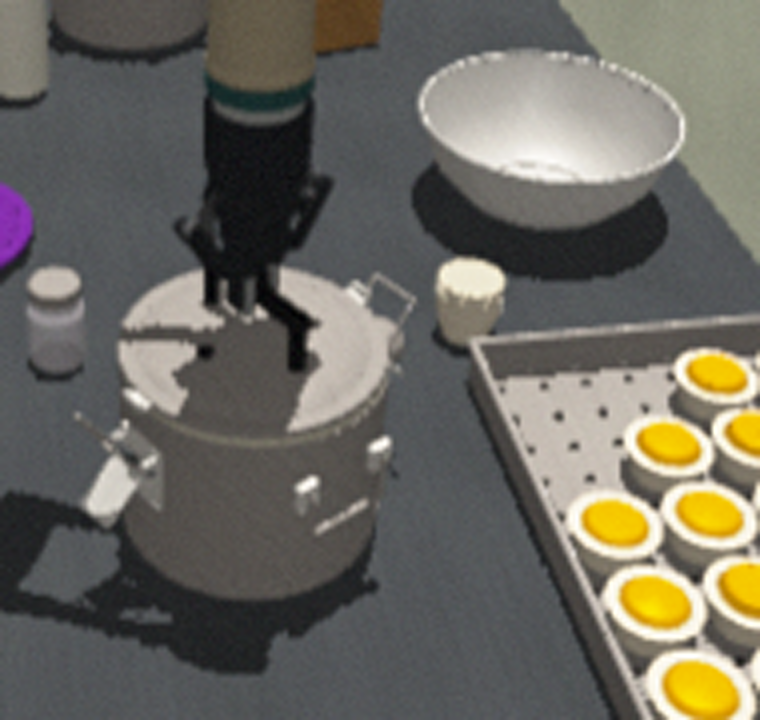

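>>> {"name": "servo_tool", "arguments": {
  "steps": [
    [0, 0, 0.2, 0, 0, 0],
    [0, 0, 0.2, 0, 0, 0],
    [0, 0, 0.2, 0, 0, 0],
    [0, 0, 0.2, 0, 0, 0],
    [0, 0, 0.2, 0, 0, 0],
    [0, 0, 0.2, 0, 0, 0],
    [0, 0, 0.2, 0, 0, 0],
    [0, 0, 0.2, 0, 0, 0]
  ]
}}

```text
clock: 16.6
position: [0.5166, -0.2015, 0.205]
ee_rot: [0.001, 0.505, 0.863, 0.0]
contact_force: [-4.5, 2.5, 11.6]
width: 0.0119
```

>>> {"name": "servo_tool", "arguments": {
  "steps": [
    [0, 0, 0, 0, 0, 0],
    [0, 0, 0, 0, 0, 0],
    [0, 0, 0, 0, 0, 0],
    [0, 0, 0, 0, 0, 0],
    [0, 0, 0, 0, 0, 0],
    [0, 0, 0, 0, 0, 0],
    [0, 0, 0, 0, 0, 0],
    [0, 0, 0, 0, 0, 0]
  ]
}}

```text
clock: 17.4
position: [0.5166, -0.2015, 0.2049]
ee_rot: [0.001, 0.505, 0.863, 0.0]
contact_force: [-4.1, 2.3, 11.6]
width: 0.0122
```

>>> {"name": "servo_tool", "arguments": {
  "steps": [
    [0, 0, 0, 0, 0, 0],
    [0, 0, 0, 0, 0, 0],
    [0, 0, 0, 0, 0, 0],
    [0, 0, 0, 0, 0, 0],
    [0, 0, 0, 0, 0, 0],
    [0, 0, 0, 0, 0, 0],
    [0, 0, 0, 0, 0, 0],
    [0, 0, 0, 0, 0, 0]
  ]
}}

```text
clock: 18.2
position: [0.5166, -0.2015, 0.2049]
ee_rot: [0.001, 0.505, 0.863, 0.0]
contact_force: [-5.0, 2.4, 11.4]
width: 0.0121
```

```bash
python3 -c "
from go import *
rel([.5174,-.2057,.2117],29.5)
sign_off()"
```

```text
t 18.2 pos [ 0.5166 -0.2015  0.2049] F [-5.02  2.36 11.43] M [0.37 0.74 0.02] w 0.0121 q [-0.5   0.26  1.59  0.    1.29 -1.01]
shift [-4.1 -1.4 -6.7] turn [ 0.06  0.09 -0.11]
the job is handed in; nothing more can be done
```

The lid is on the can with its hooks over the two latches, and the arm was still gripping it and pressing down when I handed in at 18.2 s. I gripped the grey steel lid by its bar at 110 N, set it on slowly, and ignored the purple look-alike.

**Last checks that agreed:**
- **Push:** it held at about 11–12 N on top of the lid's weight for more than four seconds before hand-in. The last readings were 11.4–11.6 N.
- **Seal:** the tool had gone down about 6.7 mm past the estimated first touch, against the 6.6 mm expected.
- **Centring:** the cameras put the lid within about 2 mm of the can's centre.
- **Hooks:** they lie at about 30° and −150°, against latches at about 29.5° and −150.5°.
- **Other objects:** the arm touched nothing else along the way, and everything in the last side view was where it had been. I did not re-measure their positions.

**What disagreed or was not ideal:**
- **Position mismatch:** the arm's own tool position differed from the camera fit of the lid by about 4.5 mm. I centred by the cameras, which had also measured the can.
- **Sideways force:** about 5 N remained sideways during the push, and I did not relieve it.
- **Tilt:** the side camera's fit showed a slope of about 0.9°. The top camera's fit showed about 0.4° in another direction, so I took it as noise.

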